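# Hang the dip baskets nested over the drip pan

## Task

Bring the drip pan under the hook arm, centred below the place where the baskets will hang, and then hang the three wire dip baskets on the arm by their bails to drain, one nested inside the other: the large one first, then the medium one inside it, then the small one inside that. Leave them hanging still and upright with the bails side by side on the arm; do not tip a basket over or shift the other things on the bench.

Things in the scene. Friction and masses are not known exactly. Their poses are not given: they have to be found in the camera images.
- hook_stand: drain hook bolted to the bench: round flange 60 mm across, 9 mm high; 18 mm upright post, cap 222 mm up; one level round arm, 8 mm thick, pointing along the stand's -x (at yaw 0 to the robot), its top 210 mm above the bench, reaching 175 mm from the post's axis; its last 12 mm curve up to 228 mm. A brace lies under the arm within 40 mm of the post. Origin: foot of the post, z up.
- hook_rest (a point): top of the arm, 140 mm out from the post's axis, 210 mm above the bench: middle of the place where the baskets hang; the pan belongs centred straight below it. Axes as the stand's: -x along the arm to its upturned end (23 mm of straight arm left there), +x to the post. Nested bowls have room when each next bail hangs 7 to 16 mm (best 11 or 12) farther out than the one before.
- drip_pan: open rectangular sheet-steel pan, 140 mm (its x) by 160 mm (its y), 25 mm high, floor 2 mm, upright walls 3 mm thick with a 5 mm rolled rim, 0.3 kg, loose on the bench, slides freely. Origin: centre of its underside.
- basket_large: large wire dip basket, loose: round bowl 120 mm across, 55 mm high, wall 3 mm; 5 mm thick bail in its own y-z plane, legs upright at y = +-60 mm, 7 mm wide strap gabled (27 deg) to a crown whose underside is 145 mm above the foot; on it a flat black grip tab 6 mm thick (x), 18 mm wide (y), from 149 to 179 mm up: grip across the 18 mm. Origin: centre of the foot, z up
- basket_large_crown (a point): underside of the bail's crown of the large basket, in the middle, 145 mm above its foot: it comes to rest on the arm's top when hung. Axes as the basket's.
- basket_medium: medium wire dip basket, loose: round bowl 76 mm across, 45 mm high, wall 3 mm; 5 mm thick bail in its own y-z plane, legs upright at y = +-38 mm, 7 mm wide strap gabled (27 deg) to a crown whose underside is 128 mm above the foot; on it a flat black grip tab 6 mm thick (x), 22 mm wide (y), from 132 to 162 mm up: grip across the 22 mm. Origin: centre of the foot, z up
- basket_medium_crown (a point): underside of the bail's crown of the medium basket, in the middle, 128 mm above its foot: it comes to rest on the arm's top when hung. Axes as the basket's.
- basket_small: small wire dip basket, loose: round bowl 36 mm across, 36 mm high, wall 3 mm; 5 mm thick bail in its own y-z plane, legs upright at y = +-18 mm, 7 mm wide strap gabled (27 deg) to a crown whose underside is 113 mm above the foot; on it a flat black grip tab 6 mm thick (x), 26 mm wide (y), from 117 to 147 mm up: grip across the 26 mm. Origin: centre of the foot, z up
- basket_small_crown (a point): underside of the bail's crown of the small basket, in the middle, 113 mm above its foot: it comes to rest on the arm's top when hung. Axes as the basket's.
- gear: brass spur gear 43 mm across, 12 mm high, lying flat; bystander, loose; origin: centre of its underside
- sample_plate: flat milled steel plate 40 x 64 mm, 8 mm thick, with slots; bystander, loose; origin: centre of its underside
- v_block: dark steel V-block 60 x 44 mm, 42 mm high; bystander, loose; origin: centre of its underside
- oil_bottle: small pale oil bottle with a red spout, 28 x 44 mm, 132 mm high, standing; bystander, loose; origin: centre of its underside
- dust_brush: wooden dust brush 130 mm long (its y), 16 mm wide, lying flat; bystander, loose; origin: centre of its underside

How it is judged (in metres and radians):
On the way, in this order (a step that is already met when the one before it is completed fails the run):
1. the drip pan lies flat, centred under the hook arm (horizontal distance between drip_pan and hook_rest below 0.03 m and angle between drip_pan's own z axis and vertical below 0.1 rad and linear speed of drip_pan below 0.02 m/s), for 0.2 s.
2. the large basket hangs on the arm by its bail, let go (z of basket_large_crown in the frame of hook_rest between -0.005 and 0.0045 m and y of basket_large_crown in the frame of hook_rest between -0.012 and 0.012 m and x of basket_large_crown in the frame of hook_rest between -0.026 and 0.07 m and angle between basket_large's own z axis and vertical below 0.25 rad and contact force between the fingers and basket_large below 0.3 N and linear speed of basket_large below 0.1 m/s), for 0.2 s.
3. the medium basket hangs on the arm inside the large one, let go (z of basket_medium_crown in the frame of hook_rest between -0.005 and 0.0045 m and y of basket_medium_crown in the frame of hook_rest between -0.012 and 0.012 m and x of basket_medium_crown in the frame of hook_rest between -0.026 and 0.07 m and angle between basket_medium's own z axis and vertical below 0.25 rad and contact force between the fingers and basket_medium below 0.3 N and linear speed of basket_medium below 0.1 m/s and horizontal distance between basket_medium and basket_large below 0.025 m), for 0.2 s.
4. the small basket hangs on the arm inside the medium one, let go (z of basket_small_crown in the frame of hook_rest between -0.005 and 0.0045 m and y of basket_small_crown in the frame of hook_rest between -0.012 and 0.012 m and x of basket_small_crown in the frame of hook_rest between -0.026 and 0.07 m and angle between basket_small's own z axis and vertical below 0.25 rad and contact force between the fingers and basket_small below 0.3 N and linear speed of basket_small below 0.1 m/s and horizontal distance between basket_small and basket_medium below 0.025 m), for 0.2 s.
At the end, for the whole second after the job is handed in: Pan flat, its centre within 30 mm of straight below hook_rest. All three baskets at rest with their crowns on the straight part of the arm (height -5/+4.5 mm, 12 mm sideways), upright within 0.25 rad; medium foot within 25 mm horizontally of the large one's, small within 25 mm of the medium one's (horizontal distance between drip_pan and hook_rest below 0.03 m and angle between drip_pan's own z axis and vertical below 0.1 rad and z of basket_large_crown in the frame of hook_rest between -0.005 and 0.0045 m and y of basket_large_crown in the frame of hook_rest between -0.012 and 0.012 m and x of basket_large_crown in the frame of hook_rest between -0.026 and 0.07 m and angle between each of basket_large, basket_medium, basket_small's own z axis and vertical below 0.25 rad and z of basket_medium_crown in the frame of hook_rest between -0.005 and 0.0045 m and y of basket_medium_crown in the frame of hook_rest between -0.012 and 0.012 m and x of basket_medium_crown in the frame of hook_rest between -0.026 and 0.07 m and z of basket_small_crown in the frame of hook_rest between -0.005 and 0.0045 m and y of basket_small_crown in the frame of hook_rest between -0.012 and 0.012 m and x of basket_small_crown in the frame of hook_rest between -0.026 and 0.07 m and horizontal distance between basket_medium and basket_large below 0.025 m and horizontal distance between basket_small and basket_medium below 0.025 m and linear speed of each of basket_large, basket_medium, basket_small below 0.05 m/s); the robot touches nothing.
It fails at once if a basket is tipped over (angle between any of basket_large, basket_medium, basket_small's own z axis and vertical above 0.9 rad).
It fails at once if a bystander is shifted by more than 30 mm (distance of any of gear, sample_plate, v_block, oil_bottle, dust_brush from where it was at the start of the episode above 0.03 m).
It also fails if it takes over 72 s, if anything falls off the work surface, if the arm or the gripper's body presses on something with over 40 N, if the wrist force passes 120 N, or if a joint passes its speed limit or range.

## Robot

A 7-joint arm with a two-finger parallel gripper is mounted at the origin on a cart in front of the work surface, level with it; the furniture and walls round the work are solid. World frame = base frame: x ahead of the robot, y to its left, z up, the work surface at z = 0. Lengths are in mm, angles in rad, forces in N, time in s.
With the tool pointing down it reaches from about 425 to 875 mm from the base axis. Payload 8.4 kg.
Tool frame: the origin (TCP) lies at the very end of the fingers, on their centre line; the grasp point (between the pads) lies 19 mm behind it; z points along the fingers, y is the line along which they close (so a half turn about z gives the same grasp; the last joint's range is limited). The gripper opens to 85 mm and grips with 20 to 120 N. Pads are 22 mm wide; open, the fingers measure 114 mm over their backs; the gripper's body (76 mm by 85 mm) begins 54 mm behind the grasp point. The pads swing forward as they close: fully open they stand 13 mm farther back than shut.
Start: joints at [1.059, 0.333, 0.04, 1.465, -0.013, 1.343, -0.059], TCP at [260.739, -595.381, 231.308] pointing down, gripper open.
Joint ranges: [-2.58, 2.58], [-0.38, 2.09], [-1.3, 1.39], [0.25, 2.4], [-1.5, 4.64], [0.08, 2.09], [-2.65, 2.65]. Speed limits (rad/s): [2.22, 2.22, 2.79, 2.79, 3.14, 3.14, 3.14].

## Interface

Orientations are given as [roll, pitch, yaw] about the fixed x, y, z axes, in that order (R = Rz(yaw) Ry(pitch) Rx(roll)).
In Python, from station import bot gives the robot as it stands.
- The arm moves only by the shell command python3 -m pendant 'ROWS'. ROWS is text: rows parted by semicolons, each of 5 numbers parted by spaces: the shift along the tool's x, y, z in m, then the turn about the tool's z in degrees, then the closure, from -1 (fully open) to 1 (shut). A call has 1 to 12 rows; each row shifts and turns the commanded pose from where the row before left it, along the tool's axes as they then stand; what a row does not reach is not made up. A row lasts 1/10 s, in which the tool goes at most 50 mm and 8.59 degrees, less where a joint would pass 70% of its speed; a pose out of reach is approached as far as the arm can. A call with a gripper value outside its range is refused whole. The fingers move at their own pace and stop on an object; the grip force is fixed at half the most. Time passes only in rows, so rows that do not move let the fingers close. It gives the time, the measured TCP pose, the force, the opening and the grip force at its end, in the units of the state.
- bot.get_obs(): the state, without advancing time (a new reading comes with each control period).
- bot.grab_frame(name): name is "scene" or "top"; returns the picture (384x512x3 uint8, blue, green, red); there is no depth.
- bot.calibration(name): a dict with "mtx" (3x3 intrinsics, pixels), "dist" ([k1, k2, p1, p2, k3] as OpenCV has them; the pictures are not rectified), "origin" and "orientation" of the camera in the world. Camera axes: x right, y down, z forward; pixel columns grow to the right and rows downward; lengths in mm; the calibration is good to about 2 mm. A picture is of the moment at which its call begins. calibration takes no time and is no camera call.
- bot.job_done(): hands the job in; it is judged then, once.
Trained networks look in the newest picture that a camera, given by its name, has taken for a name from the list of things; names that differ only in an ending like _2 or _b are one class to them, and where a whole thing is asked for, a point or a joint stands for the part that bears it (a point fixed in the world has none). Each returns a list of dicts, best first, with "confidence" (0 to 1); they miss things now and then, are a little off and sometimes report something else, mostly with a low value. They report only what shows in the picture. A call takes as long as a camera call.
- bot.outline_of(camera, thing): "region" (384x512 bool, what is visible of it) and "location" ([column, row] in pixels, amid what is visible of it).
- bot.place_of(camera, thing): "location" ([column, row] in pixels: a listed point, or the origin of a listed thing).
The state is a dict: "clock": time; "qpos": joint angles; "dq": joint speeds; "joint_torque": joint torques, N m; "tcp_pos": TCP position; "tcp_rot": TCP orientation; "wrist_force": force on the tool from outside, world axes, zero at the start; "ft_torque": the same for the moment, N m; "finger_gap": opening from 0.0 (shut) to 1.0 (fully open); "gripper_force": force on a finger pad.
Only numpy, scipy, OpenCV 4.12 (cv2) and the standard library are available. Lean on these libraries where they do the work, as an engineer would, in place of code of your own. Each camera call takes 0.05 s, during which the arm holds its last target. There are 200 camera calls.

## Working session

There is one attempt and no reset: what is moved stays moved. The work goes in short steps, Python scripts to look and compute and a shell command to move; the robot and the scene stay as the last step left them, time stands still between calls to the robot, and variables do not carry over. Pictures are saved under pics/ and viewed, at most 10 in all, crops included, and the job is handed in when it is done.

```bash
mkdir -p pics; ls; cat > h.py <<'E'
import numpy as np, cv2
from scipy.spatial.transform import Rotation as R
from station import bot
def cam(n):
    c=bot.calibration(n); return c
def rot(c):
    o=np.array(c["orientation"],float)
    return o if o.shape==(3,3) else R.from_euler('xyz',o).as_matrix()
def ray(n,px):
    c=cam(n); u=cv2.undistortPoints(np.array([[px]],float),np.array(c["mtx"]),np.array(c["dist"]))[0,0]
    return np.array(c["origin"],float), rot(c)@np.array([u[0],u[1],1])
def onz(n,px,z):
    o,d=ray(n,px); return o+d*(z-o[2])/d[2]
def tri(p1,p2,n1="scene",n2="top"):
    o1,d1=ray(n1,p1);o2,d2=ray(n2,p2)
    A=np.stack([d1,-d2],1);t=np.linalg.lstsq(A,o2-o1,rcond=None)[0]
    a=o1+t[0]*d1;b=o2+t[1]*d2
    return (a+b)/2,np.linalg.norm(a-b)
def proj(n,P):
    c=cam(n);M=rot(c).T;t=-M@np.array(c["origin"],float)
    return cv2.projectPoints(np.array(P,float).reshape(-1,1,3),cv2.Rodrigues(M)[0],t.reshape(3,1),np.array(c["mtx"]),np.array(c["dist"]))[0][:,0]
E
python3 - <<'E'
from h import *
print(bot.get_obs())
for n in("scene","top"):
    print(cam(n)); cv2.imwrite(f"pics/{n}0.png",bot.grab_frame(n))
things={"hook_stand":0,"hook_rest":210,"drip_pan":0,"basket_large":0,"basket_large_crown":145,"basket_medium":0,"basket_medium_crown":128,"basket_small":0,"basket_small_crown":113,"gear":0,"sample_plate":0,"v_block":0,"oil_bottle":0,"dust_brush":0}
for t,z in things.items():
    L={}
    for n in("scene","top"):
        r=bot.place_of(n,t)[:2]
        L[n]=r
        for q in r: print(t,n,np.round(q["location"]),round(q["confidence"],2),np.round(onz(n,q["location"],z)))
    if L["scene"] and L["top"]: print("  tri",*[np.round(x,1) for x in tri(L["scene"][0]["location"],L["top"][0]["location"])])
E
```

```text
pics
{'clock': 0.0, 'qpos': array([ 1.05880951,  0.33390528,  0.03985308,  1.46629493, -0.01342501,
        1.34330768, -0.05849605]), 'dq': array([-0.00190463,  0.00024175,  0.00029591, -0.00090273,  0.00202192,
       -0.00082215,  0.00077764]), 'joint_torque': array([ 1.28838834e-03, -6.58541036e+01,  1.36600267e+00, -4.05568349e+01,
        1.68295100e-02,  1.24416535e-02, -2.19960361e-05]), 'tcp_pos': array([ 260.55983164, -594.9756714 ,  230.41302872]), 'tcp_rot': array([-3.13994506e+00,  8.05302636e-05,  4.12787220e-01]), 'wrist_force': array([-0.07032176,  0.70236684, -0.39367207]), 'ft_torque': array([ 0.00241192,  0.03016603, -0.05240422]), 'gripper_force': 0.0, 'finger_gap': 0.9979902109974356}
{'mtx': array([[478.89453007,   0.        , 256.70991365],
       [  0.        , 478.89453007, 198.15068356],
       [  0.        ,   0.        ,   1.        ]]), 'dist': array([0.04644452, 0.        , 0.        , 0.        , 0.        ]), 'origin': array([-252.66313328,  852.76649074,  828.16151885]), 'orientation': array([-2.08451834,  0.02081755, -2.42586531])}
{'mtx': array([[43
[... 2049 characters left out ...]
513. 239.   0.]
  tri [298.6  86.8 314.5] 301.2
sample_plate scene [290. 258.] 0.63 [418. -38.   0.]
sample_plate top [319. 231.] 0.25 [ 410. -301.    0.]
  tri [ 481.  -266.8 -154.1] 175.6
v_block scene [204. 258.] 0.75 [611. 119.   0.]
v_block scene [366. 210.] 0.51 [ 385. -410.    0.]
v_block top [215. 180.] 0.65 [606. 119.   0.]
v_block top [311. 232.] 0.42 [ 406. -272.    0.]
  tri [606.9 120.    2.2] 3.5
oil_bottle top [346. 162.] 0.69 [ 691. -414.    0.]
oil_bottle top [163. 231.] 0.46 [398. 320.   0.]
dust_brush scene [368. 206.] 0.5 [ 396. -441.    0.]
dust_brush top [216. 177.] 0.55 [620. 114.   0.]
dust_brush top [356. 230.] 0.43 [ 414. -452.    0.]
  tri [387.8  15.3 280.3] 401.8
```

```bash
python3 - <<'E'
import cv2
for n,(a,b,c,d) in {"scene":(120,384,110,430),"top":(110,280,120,400)}.items():
    i=cv2.imread(f"pics/{n}0.png")[a:b,c:d]; s=min(800/i.shape[1],600/i.shape[0]); print(n,s)
    cv2.imwrite(f"pics/{n}0c.png",cv2.resize(i,None,fx=s,fy=s,interpolation=cv2.INTER_CUBIC))
E
```

```text
scene 2.272727272727273
top 2.857142857142857
```

View pics/scene0c.png

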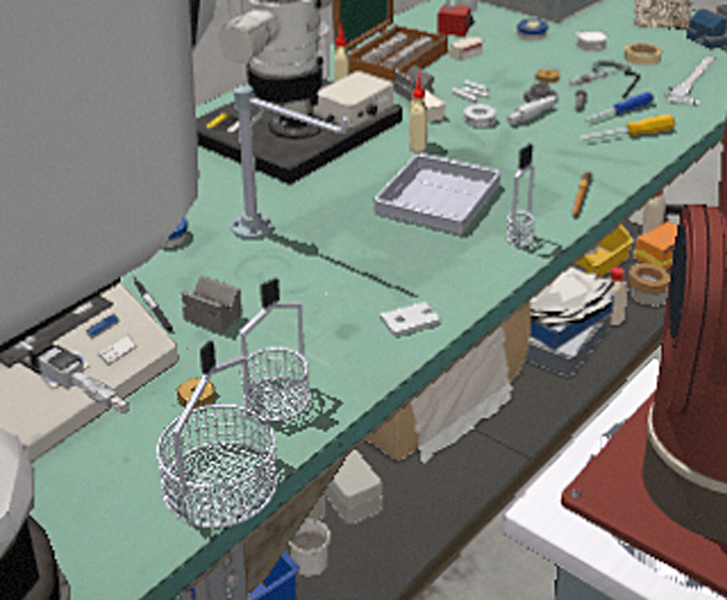

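View pics/top0c.png

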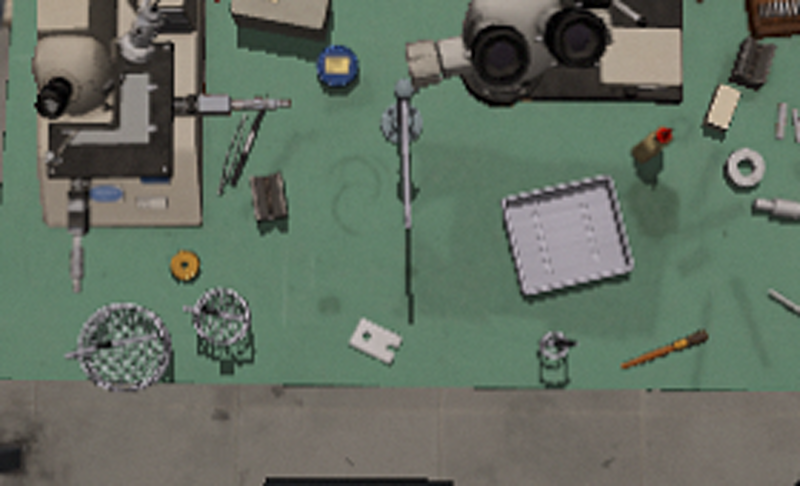

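Scene: stand with its arm toward the robot, pan to its right, small basket near the pan, and medium and large baskets to the left. Next I'll measure the tabs, arm, pan and bail yaws.

```bash
cat >> h.py <<'E'
B={"large":(60,55,145),"medium":(38,45,128),"small":(18,36,113)}
def wire(b,x,y,yaw,z0=0):
    r,h,c=B[b];a=np.linspace(0,2*np.pi,40);o=np.ones(40)
    d=r*np.tan(np.radians(27))
    L=[np.c_[r*np.cos(a),r*np.sin(a),h*o],np.c_[r*np.cos(a),r*np.sin(a),0*o],
       np.array([[0,-r,h],[0,-r,c+2-d],[0,0,c+2],[0,r,c+2-d],[0,r,h]])]
    M=R.from_euler('z',yaw).as_matrix()
    return [l@M.T+[x,y,z0] for l in L]
def tab(n,img,P,w=14):
    p=proj(n,P)[0]; u,v=np.round(p).astype(int)
    s=img[v-w:v+w+1,u-w:u+w+1].max(2)<48
    k,lab,st,cen=cv2.connectedComponentsWithStats(s.astype(np.uint8))
    if k<2: return None
    j=1+np.argmax(st[1:,4]); return cen[j]+[u-w,v-w],st[j,4]
E
python3 - <<'E'
from h import *
im={n:cv2.imread(f"pics/{n}0.png") for n in("scene","top")}
est={"large":(400,316),"medium":(444,178),"small":(410,-277)}
tiles=[]
for b,(x,y) in est.items():
    z=B[b][2]+19; q={n:tab(n,im[n],[x,y,z]) for n in im}
    print(b,q)
    if q["scene"] and q["top"]:
        for n in q: print(n,np.round(onz(n,q[n][0],z),1))
        print("tri",tri(q["scene"][0],q["top"][0]))
    for n in("scene","top"):
        p=proj(n,[x,y,70])[0];u,v=np.round(p).astype(int)
        i=im[n][v-35:v+35,u-31:u+31];tiles.append(cv2.resize(i,(264,298),interpolation=cv2.INTER_CUBIC))
        print("tile",n,u-31,v-35)
cv2.imwrite("pics/t1.png",np.vstack([np.hstack(tiles[0::2]),np.hstack(tiles[1::2])]))
# arm
for c in((261.4,140.8,222),(262.8,189.8,228)): print(np.round(onz("top",c[:2],c[2]),1))
r=bot.outline_of("top","drip_pan")[0];m=r["region"].astype(np.uint8)
c=max(cv2.findContours(m,0,2)[0],key=cv2.contourArea)[:,0]
W=np.array([onz("top",p,25)[:2] for p in c],np.float32);print("pan",r["confidence"],cv2.minAreaRect(W))
m2=np.float32([onz("top",p,0)[:2] for p in c]);print(cv2.minAreaRect(m2))
for t in("hook_stand",):
  for n in im:
    for k in range(1):
        r=bot.outline_of(n,t)
        if r: ys,xs=np.nonzero(r[0]["region"]);print(n,r[0]["confidence"],xs.min(),xs.max(),ys.min(),ys.max())
E
```

```text
large {'scene': (array([201.05084746, 276.89830508]), np.int32(59)), 'top': (array([156.18181818, 230.36363636]), np.int32(11))}
scene [394.9 315.  164. ]
top [396.5 312.6 164. ]
tri (array([396.71329166, 313.19129899, 161.93108697]), np.float64(0.4800938306717094))
tile scene 171 274
tile top 130 195
medium {'scene': (array([228.55384615, 248.43076923]), np.int32(65)), 'top': (array([192.22222222, 218.22222222]), np.int32(9))}
scene [439.8 182.9 147. ]
top [443.9 184.9 147. ]
tri (array([442.28723832, 183.5146533 , 146.47124641]), np.float64(4.345650287798923))
tile scene 199 237
tile top 166 184
small {'scene': (array([340.92105263, 188.55263158]), np.int32(38)), 'top': (array([316.46153846, 230.07692308]), np.int32(13))}
scene [ 407.6 -274.6  132. ]
top [ 408.2 -273.9  132. ]
tri (array([ 407.7962337 , -274.14198536,  132.1284147 ]), np.float64(0.8861517112185225))
tile scene 308 171
tile top 284 195
[720.7 -64.  222. ]
[543.4 -71.3 228. ]
pan 0.71 ((563.5875244140625, -297.17218017578125), (140.57177734375, 162.4960174560547), 13.700396537780762)
((566.5665893554688, -300.85552978515625), (142.59690856933594, 164.83705139160156), 13.700413703918457)
scene 0.88 212 262 158 225
top 0.8 253 267 138 188
```

View pics/t1.png

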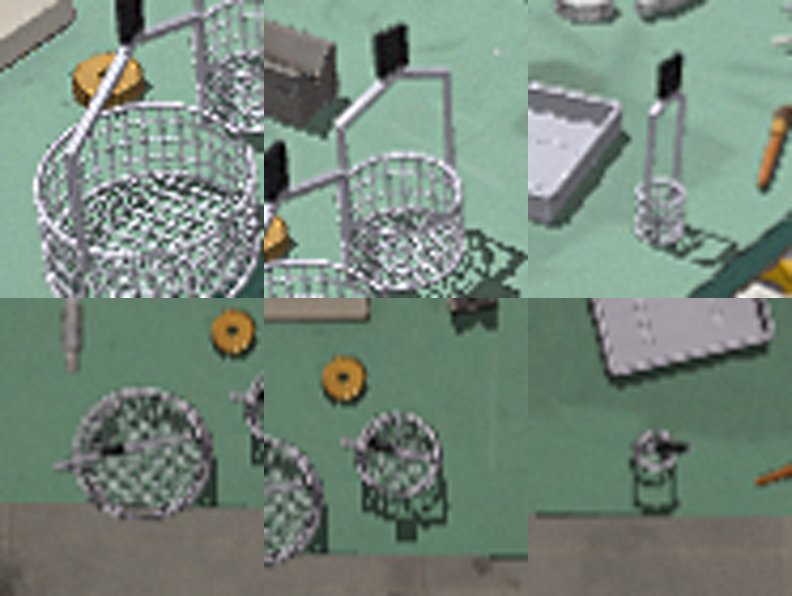

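The tiles show the bails clearly. In the scene camera, the leg tops are at (188,309)/(218,279) for large, (217,266)/(242,255) for medium and (337,197)/(345,194) for small.

```bash
python3 - <<'E'
from h import *
L={"large":((187.9,309.2),(218,278.7),116),"medium":((217.3,265.7),(242.2,254.6),110),"small":((336.7,197.3),(344.6,193.8),106)}
for b,(p,q,z) in L.items():
    a,c=onz("scene",p,z),onz("scene",q,z);d=a-c;print(b,np.round((a+c)/2,1),np.linalg.norm(d).round(1),"yaw",np.arctan2(-d[0],d[1]).round(3))
print("top large",(lambda a,c:np.arctan2(-(a-c)[0],(a-c)[1]))(onz("top",(130+56/4.258,195+167/4.258),116),onz("top",(130+193/4.258,195+138/4.258),116)))
print("cap",tri((216.9,159.6),(261.4,140.8)));print("tip",tri((261.8,175.9),(262.8,189.8)))
print("flange",onz("scene",(221.3,220.3),9),onz("top",(120+403/2.857,110+123/2.857),9))
# fine crops of the stand
s=bot.grab_frame("scene");t=bot.grab_frame("top")
cv2.imwrite("pics/st.png",np.hstack([cv2.resize(s[150:235,205:270],(400,523),interpolation=2),cv2.resize(t[130:195,238:288],(400,520),interpolation=2)[:520].copy() if 0 else cv2.resize(t[130:195,235:285],(400,523),interpolation=2)]))
E
```

```text
large [394.8 312.4 116. ] 116.1 yaw 0.197
medium [440.3 180.1 110. ] 74.1 yaw -0.222
small [ 408.5 -277.8  106. ] 34.5 yaw -0.199
top large 0.22708378057380119
cap (array([722.4964731 , -64.05394504, 214.5045463 ]), np.float64(0.07000041428509222))
tip (array([546.45131199, -70.78320252, 211.63627497]), np.float64(2.5826105061689084))
flange [706.58560585 -50.28201975   9.        ] [720.18461067 -66.39661797   9.        ]
```

View pics/st.png

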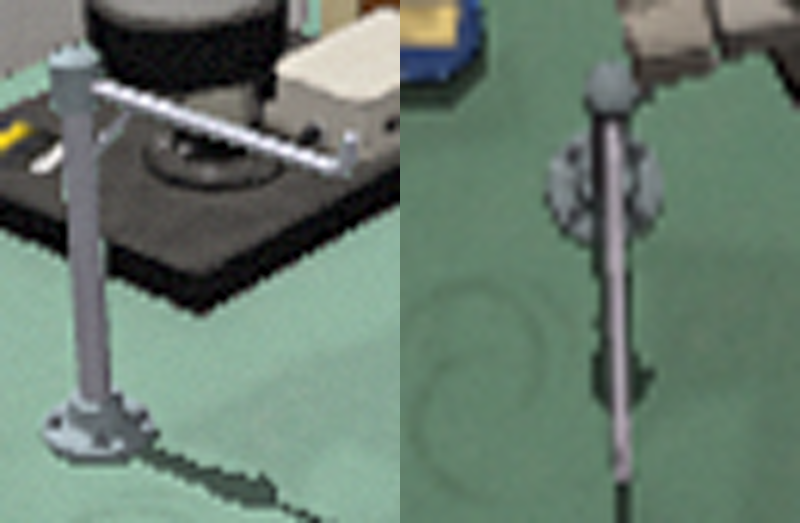

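The crop shows cap, flange and tip clearly: scene cap (216.9,158.9), flange (220.8,219), tip top (261.9,171.9); top cap (261.5,140.9), flange (260.8,153), tip (262.9,189). Next I'll fit the stand pose.

```bash
python3 - <<'E'
from h import *
from scipy.optimize import least_squares
M=np.array([[0,0,222],[0,0,9],[-173,0,228]])
obs={"scene":np.array([[216.9,158.9],[220.8,219],[261.9,171.9]]),"top":np.array([[261.5,140.9],[260.75,153.0],[262.9,189.0]])}
def W(p): return M@R.from_euler('z',p[2]).as_matrix().T+[p[0],p[1],0]
for ns in(["scene","top"],["top"],["scene"]):
    r=least_squares(lambda p:np.concatenate([(proj(n,W(p))-obs[n]).ravel() for n in ns]),[725,-64,0])
    p=r.x;print(ns,p.round(3),r.fun.round(1),"rest",p[:2]-140*np.array([np.cos(p[2]),np.sin(p[2])]))
E
```

```text
['scene', 'top'] [ 7.18969e+02 -6.18670e+01  4.60000e-02] [ 0.2 -1.   0.3 -1.4  0.1 -1.  -0.7  0.4 -0.8  0.3 -0.5  0. ] rest [579.11543701 -68.2606481 ]
['top'] [ 7.19899e+02 -6.47040e+01  4.00000e-02] [ 0.1  0.1 -0.1  0.1 -0.  -0.2] rest [580.00871989 -70.24350187]
['scene'] [ 7.1429e+02 -5.5920e+01  4.8000e-02] [-0.1  0.   0.  -0.2  0.1  0.2] rest [574.45179077 -62.64871375]
```

```bash
cat > go.py <<'E'
import sys
from h import *
# target x y z yaw -> turn(deg), shifts in m (after turn)
x,y,z,yaw=map(float,sys.argv[1:5]);o=bot.get_obs();r=o["tcp_rot"];p=o["tcp_pos"]
turn=np.degrees((r[2]-yaw+np.pi)%(2*np.pi)-np.pi);c,s=np.cos(yaw),np.sin(yaw);d=np.array([x,y,z])-p
print("turn %.2f dx %.1f dy %.1f dz %.1f mm"%(turn,d[0]*c+d[1]*s,d[0]*s-d[1]*c,-d[2]),"at",p.round(1),r.round(3),"t",o["clock"])
E
python3 go.py 584.6 -374.3 60 .239
```

```text
turn 9.95 dx 367.0 dy -138.1 dz 171.3 mm at [ 260.7 -595.4  231.3] [ 3.142 -0.     0.413] t 1.75
```

```bash
python3 -m pendant '0 0 0 5 -1; 0 0 0 4.95 -1; 0.037 -0.014 0.013 0 -1; 0.037 -0.014 0.013 0 -1; 0.037 -0.014 0.013 0 -1; 0.037 -0.014 0.013 0 -1; 0.037 -0.014 0.013 0 -1; 0.037 -0.014 0.013 0 -1; 0.037 -0.014 0.013 0 -1; 0.037 -0.014 0.013 0 -1; 0.037 -0.014 0.013 0 -1; 0.034 -0.012 0.013 0 -1'; python3 - <<'E'
from h import *
for n in("scene","top"): cv2.imwrite(f"pics/p_{n}.png",bot.grab_frame(n))
s=cv2.imread("pics/p_scene.png")[100:260,230:400];t=cv2.imread("pics/p_top.png")[100:260,250:420]
cv2.imwrite("pics/p.png",np.hstack([cv2.resize(s,(400,376),interpolation=2),cv2.resize(t,(400,376),interpolation=2)]))
E
python3 go.py 584.6 -374.3 8 .239
```

```text
clock: 2.95
tcp_pos: [586.3, -372.8, 100.9]
tcp_rot: [-3.141, -0.0, 0.24]
wrist_force: [1.1, -0.3, 1.2]
finger_gap: 0.998
gripper_force: 0.0
turn 0.47 dx -5.7 dy 5.6 dz 90.8 mm at [ 588.8 -367.6   98.8] [-3.137e+00 -1.000e-03  2.470e-01] t 3.05
```

View pics/p.png

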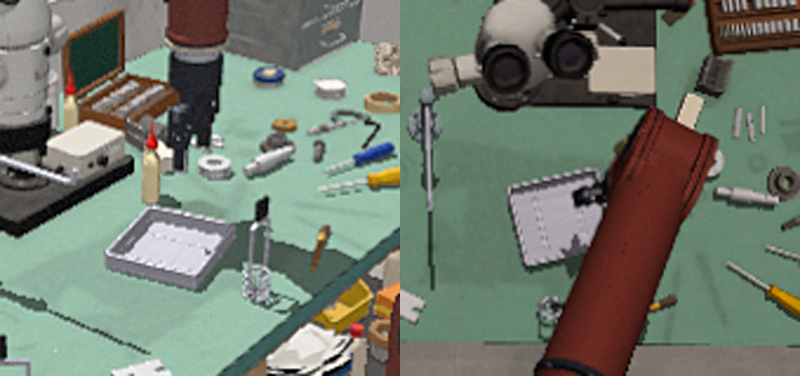

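```bash
python3 -m pendant '0 0 0 0 -1;0 0 0.02 0 -1;0 0 0.025 0 -1;0 0 0.025 0 -1;0 0 0.02 0 -1;0 0 0 0 -1; 0 0 0 0 -1'; python3 go.py 584.6 -374.3 8 .239
```

```text
clock: 3.75
tcp_pos: [584.0, -375.7, 12.1]
tcp_rot: [3.141, 0.0, 0.238]
wrist_force: [0.9, 0.4, 0.6]
finger_gap: 0.996
gripper_force: 0.0
turn -0.08 dx 0.9 dy -1.2 dz 4.1 mm at [ 584.  -375.7   12.1] [3.141 0.    0.238] t 3.75
```

```bash
python3 -m pendant '0 0 0.002 0 1;0 0 0 0 1;0 0 0 0 1;0 0 0 0 1;0 0 0 0 1;0 0 0 0 1;0 0 0 0 1;0 0 0 0 1;0 0 0 0 1'; python3 go.py 582.4 -147 11 .043
```

```text
clock: 4.65
tcp_pos: [584.8, -374.3, 9.6]
tcp_rot: [-3.142, -0.0, 0.239]
wrist_force: [-0.4, 2.3, 5.8]
finger_gap: 0.018
gripper_force: 59.3
turn 11.24 dx 7.4 dy -227.2 dz -1.4 mm at [ 584.8 -374.3    9.6] [-3.142 -0.     0.239] t 4.65
```

```bash
python3 -m pendant '0 0 -0.001 2 1;0 0 0 3 1;0 0 0 3 1;0 0 0 3.2 1;0 -0.01 0 0 1;0.001 -0.03 0 0 1;0.001 -0.035 0 0 1;0.001 -0.035 0 0 1;0.001 -0.035 0 0 1;0.001 -0.035 0 0 1;0.001 -0.025 0 0 1;0.001 -0.014 0 0 1'; python3 -m pendant '0 -0.006 0 0 1;0 0 0 0 1'; python3 go.py 582.4 -147 11 .043; python3 - <<'E'
from h import *
t=bot.grab_frame("top")
for q in bot.outline_of("top","drip_pan")[:2]:
    c=max(cv2.findContours(q["region"].astype(np.uint8),0,2)[0],key=cv2.contourArea)[:,0]
    print(q["confidence"],cv2.minAreaRect(np.float32([onz("top",p,25)[:2] for p in c])))
cv2.imwrite("pics/q_top.png",t)
E
```

```text
clock: 5.85
tcp_pos: [581.9, -151.7, 10.1]
tcp_rot: [-3.141, 0.0, 0.048]
wrist_force: [0.5, -0.2, -1.6]
finger_gap: 0.013
gripper_force: 58.9
clock: 6.05
tcp_pos: [581.7, -149.0, 10.2]
tcp_rot: [-3.141, 0.0, 0.045]
wrist_force: [-0.2, -0.2, -1.7]
finger_gap: 0.012
gripper_force: 58.9
turn 0.10 dx 0.7 dy -2.0 dz -0.8 mm at [ 581.7 -149.    10.2] [-3.141  0.     0.045] t 6.05
0.89 ((575.1793212890625, -52.25965881347656), (140.94529724121094, 126.46295928955078), 3.8525989055633545)
0.31 ((610.3665771484375, 122.13472747802734), (60.49367141723633, 43.985694885253906), 1.5098620653152466)
```

```bash
python3 -m pendant '0 0 0 0 -1;0 0 0 0 -1;0 0 0 0 -1;0 0 -0.02 0 -1;0 0 -0.04 0 -1;0 0 -0.045 0 -1;0 0 -0.045 0 -1;0 0 -0.045 0 -1;0 0 -0.045 0 -1;0 0 -0.035 0 -1;0 0 -0.015 0 -1;0 0 0 0 -1'; python3 go.py 396 313.5 270 .21
```

```text
clock: 7.35
tcp_pos: [582.7, -149.7, 302.7]
tcp_rot: [3.141, -0.004, 0.043]
wrist_force: [-0.2, 0.6, -0.3]
finger_gap: 1.001
gripper_force: 0.0
turn -9.55 dx -86.0 dy -491.9 dz 32.7 mm at [ 582.7 -149.7  302.7] [ 3.141 -0.004  0.043] t 7.35
```

```bash
python3 -m pendant '0 0 0 -4.8 -1;0 0 0 -4.8 -1;-0.004 -0.024 0 0 -1;-0.008 -0.045 0 0 -1;-0.008 -0.045 0 0 -1;-0.008 -0.045 0 0 -1;-0.008 -0.045 0 0 -1;-0.008 -0.045 0 0 -1;-0.008 -0.045 0 0 -1;-0.008 -0.045 0 0 -1;-0.008 -0.045 0.008 0 -1;-0.008 -0.045 0.01 0 -1'; python3 -m pendant '-0.007 -0.04 0.01 0 -1;-0.003 -0.02 0.005 0 -1;0 0 0 0 -1;0 0 0 0 -1'; python3 - <<'E'
from h import *
im={n:bot.grab_frame(n) for n in("scene","top")}
for n in im: cv2.imwrite(f"pics/a_{n}.png",im[n])
q={n:tab(n,im[n],[396,313.5,164],10) for n in im};print(q)
for n in("scene","top"):
    p=bot.place_of(n,"drip_pan");print(n,[(x["confidence"],onz(n,x["location"],0).round(0)) for x in p[:2]])
t=im["scene"][190:350,120:290];u=im["top"][150:270,110:280]
cv2.imwrite("pics/a.png",np.hstack([cv2.resize(t,(400,376),interpolation=2),cv2.resize(u,(400,376),interpolation=2)]))
E
python3 go.py 396 313.5 155 .21
```

```text
clock: 8.55
tcp_pos: [416.3, 255.3, 280.6]
tcp_rot: [3.141, 0.001, 0.211]
wrist_force: [1.2, 0.4, -0.3]
finger_gap: 0.998
gripper_force: 0.0
clock: 8.95
tcp_pos: [394.9, 310.0, 265.8]
tcp_rot: [3.141, 0.002, 0.212]
wrist_force: [0.9, -0.7, 0.5]
finger_gap: 0.999
gripper_force: 0.0
{'scene': (array([201.05172414, 277.        ]), np.int32(58)), 'top': (array([154.34782609, 227.57065217]), np.int32(184))}
scene [(0.6, array([576., -68.,   0.]))]
top [(0.59, array([580., -74.,   0.]))]
turn -0.06 dx 0.9 dy -3.8 dz 112.2 mm at [395.9 309.6 267.2] [3.141 0.    0.209] t 9.15
```

View pics/a.png

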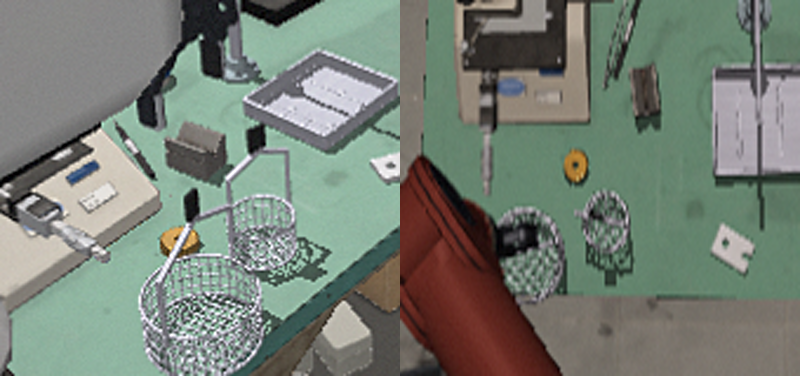

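The pan is in place under the arm, and the fingers stand either side of the large basket's tab at scene crop (150,100)/(210,60). Descending.

```bash
python3 -m pendant '0.001 -0.0035 0.01 0 -1;0 0 0.025 0 -1;0 0 0.03 0 -1;0 0 0.025 0 -1;0 0 0.015 0 -1;0 0 0.008 0 -1;0 0 0 0 -1;0 0 0 0 -1'; python3 -m pendant '0 0 0 0 1;0 0 0 0 1;0 0 0 0 1;0 0 0 0 1;0 0 0 0 1;0 0 0 0 1;0 0 0 0 1'
```

```text
clock: 9.95
tcp_pos: [395.8, 314.7, 154.9]
tcp_rot: [-3.141, -0.001, 0.211]
wrist_force: [0.1, 1.1, -0.3]
finger_gap: 1.001
gripper_force: 0.0
clock: 10.65
tcp_pos: [395.7, 314.2, 154.6]
tcp_rot: [3.141, -0.0, 0.211]
wrist_force: [-0.2, -2.3, 5.2]
finger_gap: 0.193
gripper_force: 58.8
```

```bash
python3 -m pendant '0 0 -0.008 0 1;0 0 -0.02 0 1;0 0 -0.03 0 1;0 0 -0.035 0 1;0 0 -0.035 0 1;0 0 -0.03 0 1;0 0 -0.02 0 1;0 0 -0.01 3 1;0 0 0 3 1;0 0 0 3.6 1;0 0 0 0 1'; python3 go.py 465 -73.4 345 .043
```

```text
clock: 11.75
tcp_pos: [395.1, 314.6, 342.3]
tcp_rot: [-3.141, 0.001, 0.043]
wrist_force: [-0.1, -0.0, -2.9]
finger_gap: 0.192
gripper_force: 58.8
turn 0.01 dx 53.2 dy 390.6 dz -2.7 mm at [395.1 314.6 342.3] [-3.141e+00  1.000e-03  4.300e-02] t 11.75
```

```bash
python3 -m pendant '0.001 0.01 -0.003 0 1;0.003 0.025 0 0 1;0.005 0.035 0 0 1;0.005 0.04 0 0 1;0.006 0.04 0 0 1;0.006 0.04 0 0 1;0.006 0.04 0 0 1;0.006 0.04 0 0 1;0.006 0.04 0 0 1;0.005 0.04 0 0 1;0.003 0.025 0 0 1;0.001 0.015 0 0 1'; python3 -m pendant '0 0 0.01 0 1;0 0 0.02 0 1;0 0 0.025 0 1;0 0 0.02 0 1;0 0 0.01 0 1;0 0 0 0 1'; python3 - <<'E'
from h import *
im={n:bot.grab_frame(n) for n in("scene","top")}
for n in im: cv2.imwrite(f"pics/b_{n}.png",im[n])
t=im["scene"][140:250,200:320];u=im["top"][120:240,200:320]
cv2.imwrite("pics/b.png",np.hstack([cv2.resize(t,(400,367),interpolation=2),cv2.resize(u,(400,367),interpolation=2)]))
for c in("basket_large_crown","basket_large"):
  for n in im: print(c,n,[(x["confidence"].__round__(2),np.round(x["location"],1)) for x in bot.place_of(n,c)[:1]])
p=bot.get_obs()["tcp_pos"];print(p)
E
python3 go.py 465 -73.4 255 .043
```

```text
clock: 12.95
tcp_pos: [465.0, -75.8, 345.4]
tcp_rot: [-3.142, 0.0, 0.042]
wrist_force: [-0.8, -0.5, -2.7]
finger_gap: 0.191
gripper_force: 58.8
clock: 13.55
tcp_pos: [464.5, -71.7, 259.0]
tcp_rot: [-3.141, 0.002, 0.046]
wrist_force: [0.0, 0.8, -2.2]
finger_gap: 0.189
gripper_force: 58.8
basket_large_crown scene [(0.95, array([282.4, 170.9]))]
basket_large_crown top []
basket_large scene [(0.69, array([286.1, 216.8]))]
basket_large top []
[465.89801061 -72.81151967 261.27032795]
turn 0.04 dx -0.9 dy 0.5 dz 6.3 mm at [465.9 -72.8 261.3] [ 3.141e+00 -2.000e-03  4.400e-02] t 13.85
```

View pics/b.png

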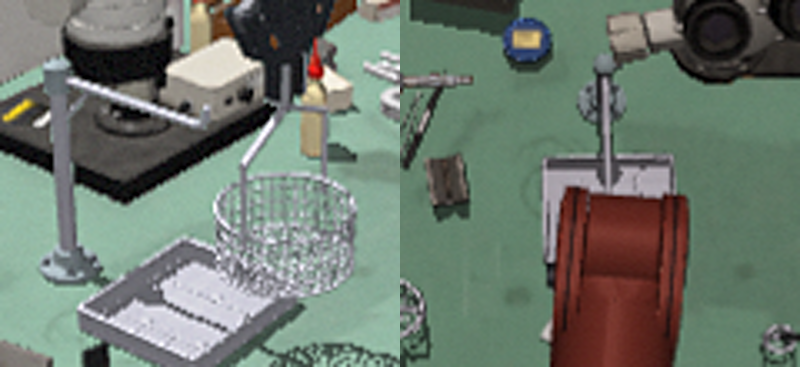

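The basket hangs upright from the gripper short of the arm tip (tip at scene crop (207,112), crown at about (287,102)); the pan is below the arm. I'll use it to check the camera bias against the arm encoders.

```bash
python3 - <<'E'
from h import *
print(proj("scene",[[465.9,-72.8,251.6],[465.9,-72.8,106.6]]))
p=(282.4,170.9)
print(onz("scene",p,251.6),onz("scene",(286.1,216.8),106.6),onz("scene",(286.4,170.5),254))
for k in (4,):
    s=bot.grab_frame("scene");
    print([ (x["confidence"],x["location"]) for x in bot.place_of("scene","basket_large_crown")])
    L=bot.place_of("scene","hook_rest");print([(x["confidence"],x["location"],onz("scene",x["location"],210)) for x in L])
E
```

```text
[[285.07778767 170.88267583]
 [284.65643869 216.35451648]]
[471.51460809 -68.19073685 251.6       ] [461.20206539 -73.48836773 106.6       ] [461.5576113  -73.02033163 254.        ]
[(0.77, [281.4, 174.8])]
[(0.9, [253.0, 176.0], array([568.99495493, -56.36853248, 210.        ]))]
```

```bash
python3 -m pendant '0.005 -0.001 0 0 1;0.01 0 0 0 1;0.015 0 0 0 1;0.015 0 0 0 1;0.016 0 0 0 1;0.016 0 0 0 1;0.015 0 0 0 1;0.015 0 0 0 1;0.01 0 0 0 1;0.006 0 0 0 1;0.003 0 0 0 1;0 0 0 0 1'; python3 -m pendant '0 0 0.005 0 1;0 0 0.01 0 1;0 0 0.01 0 1;0 0 0.004 0 1;0 0 0 0 1;0 0 0 0 1'; python3 go.py 591 -66.4 219.6 .043
python3 - <<'E'
from h import *
im=bot.grab_frame("scene");cv2.imwrite("pics/c.png",cv2.resize(im[140:250,195:305],(600,600),interpolation=2))
E
```

```text
clock: 15.2
tcp_pos: [591.3, -66.4, 260.2]
tcp_rot: [-3.142, 0.0, 0.044]
wrist_force: [0.1, 0.7, -2.4]
finger_gap: 0.19
gripper_force: 58.8
clock: 15.8
tcp_pos: [591.2, -66.4, 231.4]
tcp_rot: [-3.142, -0.0, 0.044]
wrist_force: [-0.2, 0.2, -2.1]
finger_gap: 0.193
gripper_force: 58.8
turn 0.03 dx -0.2 dy -0.0 dz 11.8 mm at [591.2 -66.4 231.4] [-3.142 -0.     0.044] t 15.8
```

View pics/c.png

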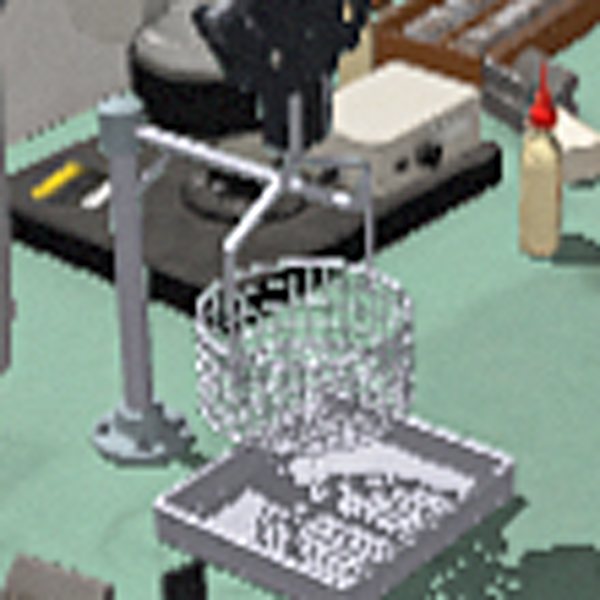

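The arm (tip at crop (345,198)) runs through the bail just below the crown (280,185). Lowering to contact.

```bash
python3 -m pendant '0 0 0.005 0 1;0 0 0.004 0 1;0 0 0.002 0 1;0 0 0 0 1'; python3 -m pendant '0 0 0.001 0 1; 0 0 0.001 0 1; 0 0 0 0 1'
```

```text
clock: 16.25
tcp_pos: [591.3, -66.3, 220.8]
tcp_rot: [3.142, -0.0, 0.044]
wrist_force: [-1.2, -0.3, 1.3]
finger_gap: 0.192
gripper_force: 59.4
clock: 16.55
tcp_pos: [591.6, -66.3, 220.4]
tcp_rot: [3.141, -0.002, 0.044]
wrist_force: [-5.4, 0.8, 13.5]
finger_gap: 0.19
gripper_force: 60.7
```

```bash
python3 -m pendant '0 0 -0.0015 0 1;0 0 0 0 0.5;0 0 0 0 0.3;0 0 0 0 0;0 0 0 0 -0.5;0 0 0 0 -1;0 0 0 0 -1;0 0 -0.01 0 -1;0 0 -0.03 0 -1;0 0 -0.04 0 -1;0 0 -0.03 0 -1;0 0 -0.01 0 -1'; python3 go.py 442.3 182.5 270 -.21; python3 - <<'E'
from h import *
im={n:bot.grab_frame(n) for n in("scene","top")}
for n in im: cv2.imwrite(f"pics/d_{n}.png",im[n])
q={n:tab(n,im[n],[592,-66.4,229],8) for n in im};print(q,onz("scene",q["scene"][0],229) if q["scene"] else 0, proj("scene",[592,-66.4,229]))
cv2.imwrite("pics/d.png",cv2.resize(im["scene"][140:250,195:305],(600,600),interpolation=2))
E
```

```text
clock: 17.75
tcp_pos: [592.3, -66.4, 344.6]
tcp_rot: [3.141, -0.006, 0.044]
wrist_force: [1.1, -0.6, -0.2]
finger_gap: 0.995
gripper_force: 0.0
turn 14.53 dx -198.6 dy -212.2 dz 74.6 mm at [592.3 -66.4 344.6] [ 3.141 -0.006  0.044] t 17.75
{'scene': (array([246.6025641 , 163.75641026]), np.int32(78)), 'top': None} [610.75146257 -76.19246015 229.        ] [[249.15469479 166.63603652]]
```

View pics/d.png

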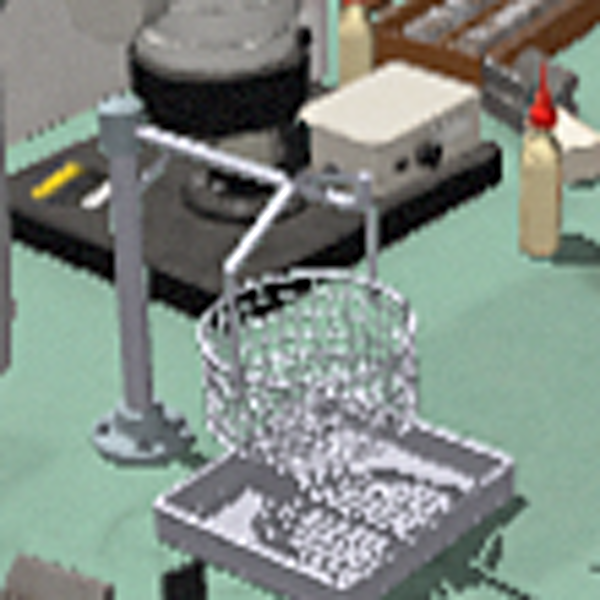

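The large basket hangs upright on the arm with its crown at crop (287,182). Now the medium one.

```bash
python3 -m pendant '0 0 0 5 -1;0 0 0 5 -1;0 0 0 5.1 -1;-0.01 -0.011 0 0 -1;-0.025 -0.026 0 0 -1;-0.032 -0.033 0 0 -1;-0.034 -0.036 0 0 -1;-0.034 -0.036 0 0 -1;-0.032 -0.033 0 0 -1;-0.02 -0.021 0 0 -1;-0.01 -0.01 0 0 -1;0 0 0 0 -1'; python3 go.py 442 182 137.6 -.22; python3 - <<'E'
from h import *
im=bot.grab_frame("scene");cv2.imwrite("pics/e_scene.png",im)
print(tab("scene",im,[442,182,147],10)); p=onz("scene",(247.6,173.4),212);s=np.array([714.29,-55.92]);u=np.array([np.cos(.048),np.sin(.048)])
print("large along arm",-(p[:2]-s)@u, p)
for n in("scene","top"):
    if n=="top":bot.grab_frame("top")
    print([(x["confidence"],np.round(onz(n,x["location"],210))) for x in bot.place_of(n,"basket_large_crown")[:2]])
E
```

```text
clock: 19.05
tcp_pos: [442.6, 179.2, 339.5]
tcp_rot: [3.141, 0.0, -0.215]
wrist_force: [0.1, -0.6, 0.4]
finger_gap: 1.001
gripper_force: 0.0
turn 0.29 dx -1.2 dy -2.6 dz 201.9 mm at [442.6 179.2 339.5] [ 3.141  0.    -0.215] t 19.05
(array([228.53125 , 248.515625]), np.int32(64))
large along arm 124.64347564348218 [589.51415852 -56.1565145  212.        ]
[(0.84, array([591., -65., 210.]))]
[(0.8, array([588., -57., 210.]))]
```

```bash
python3 -m pendant '-0.001 -0.0025 0.015 0 -1;0 0 0.035 0 -1;0 0 0.035 0 -1;0 0 0.035 0 -1;0 0 0.035 0 -1;0 0 0.025 0 -1;0 0 0.015 0 -1;0 0 0.007 0 -1;0 0 0 0 -1;0 0 0 0 -1'; python3 -m pendant '0 0 0 0 1;0 0 0 0 1;0 0 0 0 1;0 0 0 0 1;0 0 0 0 1;0 0 0 0 1;0 0 0 0 1'
```

```text
clock: 20.25
tcp_pos: [444.2, 180.0, 138.6]
tcp_rot: [-3.141, -0.001, -0.221]
wrist_force: [0.2, -0.4, -0.1]
finger_gap: 1.002
gripper_force: 0.0
clock: 20.95
tcp_pos: [443.8, 180.6, 138.2]
tcp_rot: [-3.141, -0.001, -0.22]
wrist_force: [-0.8, 1.6, 4.9]
finger_gap: 0.239
gripper_force: 59.0
```

```bash
python3 -m pendant '0 0 -0.008 0 1;0 0 -0.02 0 1;0 0 -0.03 0 1;0 0 -0.03 0 1;0 0 -0.025 -3 1;0 0 -0.013 -4 1;0 0 -0.005 -4 1;0 0 0 -4 1;0 0 0 0 1;0 0 0 0 1'; python3 go.py 475 -71.5 269 .043
```

```text
clock: 21.95
tcp_pos: [443.2, 180.1, 268.7]
tcp_rot: [3.141, 0.001, 0.04]
wrist_force: [0.5, 0.0, -2.5]
finger_gap: 0.239
gripper_force: 58.8
turn -0.19 dx 20.9 dy 252.7 dz -0.3 mm at [443.2 180.1 268.7] [3.141e+00 1.000e-03 4.000e-02] t 21.95
```

```bash
python3 -m pendant '0.001 0.01 0 -0.2 1;0.002 0.025 0 0 1;0.003 0.035 0 0 1;0.003 0.038 0 0 1;0.003 0.038 0 0 1;0.003 0.038 0 0 1;0.003 0.034 0 0 1;0.002 0.02 0 0 1;0.001 0.01 0 0 1;0 0.005 0 0 1;0 0 0 0 1;0 0 0 0 1'; python3 go.py 475 -71.5 269 .043; python3 - <<'E'
from h import *
o=bot.get_obs()["tcp_pos"]
for i in range(3):
    cv2.imwrite("pics/f_scene.png",bot.grab_frame("scene"))
    for c,z in(("basket_medium_crown",-10),("basket_medium",-138)):
        print(c,[(round(x["confidence"],2),np.round(onz("scene",x["location"],o[2]+z)-o,1)) for x in bot.place_of("scene",c)[:1]])
E
```

```text
clock: 23.15
tcp_pos: [475.9, -70.3, 268.8]
tcp_rot: [-3.141, 0.0, 0.047]
wrist_force: [0.7, 0.9, -0.8]
finger_gap: 0.231
gripper_force: 58.9
turn 0.22 dx -0.9 dy 1.1 dz -0.2 mm at [475.9 -70.3 268.8] [-3.141  0.     0.047] t 23.15
basket_medium_crown [(0.88, array([  1.4,   1.9, -10. ]))]
basket_medium [(0.73, array([   4.5,   -3.7, -138. ]))]
basket_medium_crown [(0.6, array([ -7.8,  13.5, -10. ]))]
basket_medium [(0.89, array([   3.7,    0. , -138. ]))]
basket_medium_crown [(0.96, array([  8.1, -19.4, -10. ]))]
basket_medium [(0.76, array([   2.4,    2.6, -138. ]))]
```

```bash
python3 -m pendant '0.005 0 0 0 1;0.01 0 0 0 1;0.013 0 0 0 1;0.014 0 0 0 1;0.014 0 0 0 1;0.014 0 0 0 1;0.013 0 0 0 1;0.01 0 0 0 1;0.006 0 0 0 1;0.003 0 0 0 1;0 0 0 0 1;0 0 0 0 1'; python3 go.py 578.5 -67 268 .043;python3 - <<'E'
from h import *
for i in range(2):
    im={n:bot.grab_frame(n) for n in("scene","top")}
    for n in im:
        for c in("basket_large","basket_medium"):
            for e,z in(("_crown",210),("",65)):
                if c[-1]=="m": z=258 if e else 130
                print(n,c+e,[(round(x["confidence"],2),np.round(onz(n,x["location"],z),1)) for x in bot.place_of(n,c+e)[:1]])
cv2.imwrite("pics/g_scene.png",im["scene"])
E
```

```text
clock: 24.8
tcp_pos: [577.5, -67.0, 268.9]
tcp_rot: [-3.142, 0.0, 0.045]
wrist_force: [0.4, -0.2, -0.8]
finger_gap: 0.237
gripper_force: 58.9
turn 0.13 dx 1.0 dy 0.1 dz 0.9 mm at [577.5 -67.  268.9] [-3.142  0.     0.045] t 24.8
scene basket_large_crown [(0.79, array([586.6, -46.4, 210. ]))]
scene basket_large [(0.86, array([589.2, -70.6,  65. ]))]
scene basket_medium_crown [(0.93, array([575.8, -60.7, 258. ]))]
scene basket_medium [(0.66, array([568.9, -66.2, 130. ]))]
top basket_large_crown []
top basket_large []
top basket_medium_crown []
top basket_medium []
scene basket_large_crown [(0.62, array([584.7, -42.2, 210. ]))]
scene basket_large [(0.96, array([602.2, -75.2,  65. ]))]
scene basket_medium_crown [(0.7, array([570.1, -51.7, 258. ]))]
scene basket_medium [(0.68, array([574.3, -66.5, 130. ]))]
top basket_large_crown []
top basket_large []
top basket_medium_crown []
top basket_medium []
```

```bash
python3 -m pendant '0.001 0 0.004 0 1;0 0 0.008 0 1;0 0 0.008 0 1;0 0 0.007 0 1;0 0 0 0 1'; python3 -m pendant '0 0 0.007 0 1;0 0 0.005 0 1;0 0 0.004 0 1;0 0 0 0 1'
```

```text
clock: 26.3
tcp_pos: [578.1, -66.7, 240.1]
tcp_rot: [-3.141, 0.002, 0.045]
wrist_force: [0.1, -0.5, -1.3]
finger_gap: 0.238
gripper_force: 58.9
clock: 26.7
tcp_pos: [578.5, -66.8, 225.1]
tcp_rot: [-3.141, 0.001, 0.045]
wrist_force: [-1.2, -1.1, -1.0]
finger_gap: 0.236
gripper_force: 58.9
```

```bash
python3 -m pendant '0 0 0.002 0 1;0 0 0.001 0 1;0 0 0 0 1'
```

```text
clock: 27.0
tcp_pos: [578.8, -66.8, 222.8]
tcp_rot: [-3.142, 0.0, 0.045]
wrist_force: [0.1, 0.3, -1.9]
finger_gap: 0.235
gripper_force: 58.9
```

```bash
python3 -m pendant '0 0 0.001 0 1;0 0 0.001 0 1;0 0 0 0 1'
```

```text
clock: 27.3
tcp_pos: [579.0, -66.8, 221.5]
tcp_rot: [3.142, -0.001, 0.045]
wrist_force: [-1.3, 0.3, 4.3]
finger_gap: 0.237
gripper_force: 59.6
```

```bash
python3 -m pendant '0 0 0 0 0.5;0 0 0 0 0.3;0 0 0 0 0;0 0 0 0 -0.5;0 0 0 0 -1;0 0 0 0 -1;0 0 -0.01 0 -1;0 0 -0.03 0 -1;0 0 -0.035 0 -1;0 0 -0.025 0 -1;0 0 -0.01 0 -1;0 0 0 0 -1'; python3 go.py 408.3 -275.5 330 -.2;python3 - <<'E'
from h import *
for i in range(2):
    im={n:bot.grab_frame(n) for n in("scene","top")}
    for n in("scene",):
        for c,z in(("basket_large_crown",210),("basket_large",65),("basket_medium_crown",210),("basket_medium",82)):
                print(n,c,[(round(x["confidence"],2),np.round(onz(n,x["location"],z),1)) for x in bot.place_of(n,c)[:1]])
cv2.imwrite("pics/h_scene.png",im["scene"])
E
```

```text
clock: 28.5
tcp_pos: [579.4, -66.8, 332.3]
tcp_rot: [3.141, -0.003, 0.045]
wrist_force: [0.5, 0.3, -0.4]
finger_gap: 0.997
gripper_force: 0.0
turn 14.06 dx -126.2 dy 238.5 dz 2.3 mm at [579.4 -66.8 332.3] [ 3.141e+00 -3.000e-03  4.500e-02] t 28.5
scene basket_large_crown [(0.94, array([597. , -68.7, 210. ]))]
scene basket_large [(0.66, array([585.8, -55.4,  65. ]))]
scene basket_medium_crown [(0.79, array([589.6, -68.7, 210. ]))]
scene basket_medium [(0.55, array([566.3, -70.4,  82. ]))]
scene basket_large_crown [(0.63, array([591.5, -61.3, 210. ]))]
scene basket_large [(0.88, array([588.3, -64.6,  65. ]))]
scene basket_medium_crown [(0.76, array([563. , -41.9, 210. ]))]
scene basket_medium [(0.83, array([590.7, -93.4,  82. ]))]
```

```bash
python3 -m pendant '0 0 0 5 -1;0 0 0 5 -1;0 0 0 4.06 -1;-0.007 0.012 0 0 -1;-0.016 0.03 0 0 -1;-0.02 0.038 0 0 -1;-0.021 0.04 0 0 -1;-0.021 0.04 0 0 -1;-0.02 0.038 0 0 -1;-0.014 0.027 0 0 -1;-0.007 0.0135 0 0 -1;0 0 0 0 -1'; python3 -m pendant '0 0 0.015 0 -1;0 0 0.035 0 -1;0 0 0.04 0 -1;0 0 0.035 0 -1;0 0 0.015 0 -1;0 0 0 0 -1;0 0 0 0 -1;0 0 0 0 -1'; python3 - <<'E'
from h import *
im=bot.grab_frame("scene");cv2.imwrite("pics/i_scene.png",im)
print(tab("scene",im,[408,-275.5,132],10))
E
python3 go.py 408 -275.5 123 -.2
```

```text
clock: 30.3
tcp_pos: [406.3, -277.4, 331.1]
tcp_rot: [3.141, -0.001, -0.203]
wrist_force: [0.7, 0.3, -0.4]
finger_gap: 1.002
gripper_force: 0.0
clock: 31.1
tcp_pos: [409.1, -275.4, 192.2]
tcp_rot: [3.141, -0.002, -0.199]
wrist_force: [0.0, -1.1, -0.1]
finger_gap: 1.001
gripper_force: 0.0
(array([340.97297297, 188.62162162]), np.int32(37))
turn 0.05 dx -1.0 dy 0.1 dz 69.2 mm at [ 409.  -275.6  192.2] [ 3.141e+00 -2.000e-03 -1.990e-01] t 31.15
```

```bash
python3 -m pendant '-0.0005 0 0.015 0 -1;0 0 0.025 0 -1;0 0 0.02 0 -1;0 0 0.009 0 -1;0 0 0 0 -1;0 0 0 0 1;0 0 0 0 1;0 0 0 0 1;0 0 0 0 1;0 0 0 0 1;0 0 0 0 1;0 0 0 0 1'; python3 go.py 480 -71.3 268 .043
```

```text
clock: 32.35
tcp_pos: [407.9, -276.0, 122.6]
tcp_rot: [3.141, -0.001, -0.2]
wrist_force: [0.1, -1.5, 5.7]
finger_gap: 0.282
gripper_force: 59.0
turn -13.93 dx 80.8 dy -201.4 dz -145.4 mm at [ 407.9 -276.   122.6] [ 3.141e+00 -1.000e-03 -2.000e-01] t 32.35
```

```bash
python3 -m pendant '0 0 -0.008 0 1;0 0 -0.02 0 1;0 0 -0.03 0 1;0 0 -0.035 0 1;0 0 -0.025 -3 1;0 0 -0.015 -4 1;0 0 -0.008 -4 1;0 0 0 -2.95 1;0 0 0 0 1;0 0 0 0 1'; python3 go.py 480 -71.3 264 .043
```

```text
clock: 33.35
tcp_pos: [407.2, -275.3, 262.7]
tcp_rot: [-3.141, 0.0, 0.042]
wrist_force: [0.1, 1.0, -0.8]
finger_gap: 0.283
gripper_force: 58.9
turn -0.06 dx 81.5 dy -200.6 dz -1.3 mm at [ 407.2 -275.3  262.7] [-3.141  0.     0.042] t 33.35
```

```bash
python3 -m pendant '0.004 -0.01 -0.001 0 1;0.01 -0.025 0 0 1;0.013 -0.032 0 0 1;0.013 -0.033 0 0 1;0.013 -0.032 0 0 1;0.012 -0.029 0 0 1;0.009 -0.022 0 0 1;0.005 -0.012 0 0 1;0.002 -0.0055 0 0 1;0 0 0 0 1;0 0 0 0 1;0 0 0 0 1'; python3 go.py 566.5 -67.5 264 .043; python3 - <<'E'
from h import *
im=bot.grab_frame("scene");cv2.imwrite("pics/j.png",cv2.resize(im[140:240,195:305],(660,600),interpolation=2))
E
```

```text
clock: 34.55
tcp_pos: [479.4, -72.8, 263.8]
tcp_rot: [3.141, 0.0, 0.041]
wrist_force: [0.3, -0.3, -1.2]
finger_gap: 0.283
gripper_force: 58.9
turn -0.09 dx 87.3 dy -1.6 dz -0.2 mm at [479.4 -72.8 263.8] [3.141 0.    0.041] t 34.55
```

View pics/j.png

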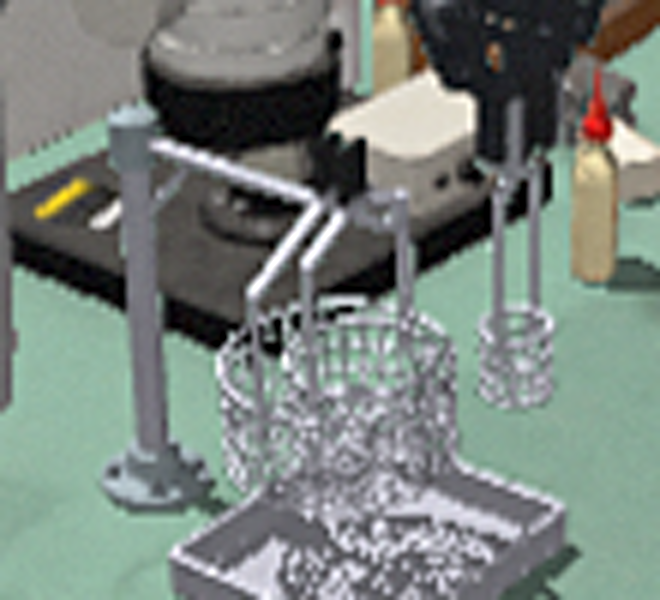

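Both baskets hang upright side by side, crowns at crop (315,197) and (340,210). The small one is held clear of the tip, so I'll thread it in.

```bash
python3 -m pendant '0.005 -0.001 0 0 1;0.008 -0.0005 0 0 1;0.011 0 0 0 1;0.012 0 0 0 1;0.012 0 0 0 1;0.012 0 0 0 1;0.011 0 0 0 1;0.008 0 0 0 1;0.0055 0 0 0 1;0.003 0 0 0 1;0 0 0 0 1;0 0 0 0 1'; python3 -m pendant '0 0 0.005 0 1;0 0 0.008 0 1;0 0 0.008 0 1;0 0 0.008 0 1;0 0 0.006 0 1;0 0 0.003 0 1;0 0 0 0 1'
```

```text
clock: 35.8
tcp_pos: [566.8, -66.4, 263.9]
tcp_rot: [-3.142, -0.0, 0.043]
wrist_force: [0.4, 0.0, -0.7]
finger_gap: 0.286
gripper_force: 58.9
clock: 36.5
tcp_pos: [566.8, -66.3, 225.2]
tcp_rot: [-3.141, 0.001, 0.043]
wrist_force: [0.1, 0.2, -0.6]
finger_gap: 0.28
gripper_force: 59.2
```

```bash
python3 -m pendant '0 0 0.002 0 1;0 0 0.001 0 1;0 0 0 0 1';  python3 -m pendant '0 0 0.001 0 1;0 0 0 0 1'
```

```text
clock: 36.8
tcp_pos: [567.0, -66.3, 222.9]
tcp_rot: [-3.142, -0.0, 0.044]
wrist_force: [-0.6, 0.8, -0.4]
finger_gap: 0.279
gripper_force: 59.2
clock: 37.0
tcp_pos: [567.0, -66.3, 221.8]
tcp_rot: [-3.142, -0.0, 0.043]
wrist_force: [-0.4, -0.3, -0.1]
finger_gap: 0.282
gripper_force: 59.2
```

```bash
python3 -m pendant '0 0 0.001 0 1;0 0 0 0 1'
```

```text
clock: 37.2
tcp_pos: [567.2, -66.3, 221.1]
tcp_rot: [-3.142, -0.0, 0.043]
wrist_force: [0.2, 0.1, 0.5]
finger_gap: 0.283
gripper_force: 59.4
```

```bash
python3 -m pendant '0 0 0.0007 0 1;0 0 0 0 1;0 0 0 0 0.5;0 0 0 0 0.3;0 0 0 0 0;0 0 0 0 -0.5;0 0 0 0 -1;0 0 0 0 -1;0 0 0 0 -1'; python3 -m pendant '0 0 -0.01 0 -1;0 0 -0.03 0 -1;0 0 -0.04 0 -1;0 0 -0.03 0 -1;0 0 -0.01 0 -1;0 0 0 0 -1;0 0 0 0 -1;0 0 0 0 -1;0 0 0 0 -1;0 0 0 0 -1'; python3 - <<'E'
from h import *
im={"scene":bot.grab_frame("scene")};cv2.imwrite("pics/k_scene.png",im["scene"])
for c,z in(("basket_large_crown",210),("basket_large",65),("basket_medium_crown",210),("basket_medium",82),("basket_small_crown",210),("basket_small",97),("drip_pan",0)):
    print(c,[(round(x["confidence"],2),np.round(onz("scene",x["location"],z),1),np.round(x["location"])) for x in bot.place_of("scene",c)[:1]])
import pathlib
a=bot.grab_frame("scene")
print("motion px",(cv2.absdiff(a,im["scene"]).max(2)[140:240,195:305]>60).sum())
cv2.imwrite("pics/k.png",cv2.resize(a[140:240,195:305],(660,600),interpolation=2))
E
ls pics | wc -l
```

```text
clock: 38.1
tcp_pos: [567.0, -66.3, 220.1]
tcp_rot: [-3.142, 0.0, 0.043]
wrist_force: [-0.2, -1.4, 0.2]
finger_gap: 0.996
gripper_force: 0.0
clock: 39.1
tcp_pos: [566.7, -66.3, 339.3]
tcp_rot: [-3.141, 0.001, 0.043]
wrist_force: [0.5, 0.0, -0.3]
finger_gap: 0.996
gripper_force: 0.0
basket_large_crown [(0.89, array([599.5, -65.8, 210. ]), array([247., 172.]))]
basket_large [(0.81, array([582.1, -52.5,  65. ]), array([250., 218.]))]
basket_medium_crown [(0.87, array([569.3, -61. , 210. ]), array([254., 175.]))]
basket_medium [(0.67, array([586.3, -82.3,  82. ]), array([255., 209.]))]
basket_small_crown [(0.67, array([569.2, -76.7, 210. ]), array([258., 174.]))]
basket_small [(0.74, array([569.5, -67.2,  97. ]), array([256., 208.]))]
drip_pan [(0.62, array([583.5, -77.3,   0. ]), array([256., 232.]))]
motion px 2
28
```

```bash
python3 -c "
from station import bot
print(bot.job_done())"
```

```text
the job is handed in; nothing more can be done
None
```

I handed the job in at about 39 s with the pan under the arm and the large, medium and small baskets hung nested with their bails side by side; the small one I confirmed only by detections and contact force, having used all ten picture views, and no verdict came back.

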